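# Ready a gas manifold: select the line, close the valve, open it two turns, hold

### The job

Get the blue gas manifold ready to purge a line: first turn the black selector knob so that its pointer clicks in at the green dot. Then take the handle of the red valve wheel, close the valve clockwise right to its stop, and back it off exactly two full turns without going past. Finish still gripping the handle at that setting (do not let go), and leave everything else on the bench where it stands.

Things in the scene. Friction and masses are not known exactly. Their poses are not given: they have to be found in the camera images.
- manifold: Fixed gas manifold console: a blue box with a white top, 140 (x) x 280 (y) x 50 mm high; four brass hose barbs stick out 22 to 28 mm from its back (+x). It cannot move. Origin: centre of its underside; x points to its back, y to its left (seen from the robot), z up. On its top: the selector knob with its axis at x 0, y +80 mm; the valve wheel with its axis at x 0, y -80 mm; a flat steel gauge 36 mm across, 9 mm high at x +44, y 0. Both axes are vertical.
- selector (a joint): Angle of the selector knob in rad, growing clockwise seen from above. Four spring detents at 0, 0.45, 0.90 and 1.35, with end stops 0.06 beyond the first and the last; it snaps to and stays in the nearest one when let go. It starts at 0 (off, a flat black dot). The pointer stands at 0.675 rad counter-clockwise of the console's +x at 0, so at 1.35 it stands 0.675 rad clockwise of it. Turning it takes up to about 0.1 N m.
- selector_grip (a point): Point on the knob's axis at the height to grip, 79 mm above the bench. The black knob is a disc 46 mm across and 8 mm high that carries an upright bar grip 44 mm long, 14 mm thick, its flat sides from 61 to 91 mm above the bench; pinch the bar across its 14 mm from above. Its x axis runs along the bar towards the pointer (white line on top, small white nose), z up.
- selector_pointer (a point): Point on the pointer's line 42 mm from the knob's axis, at the radius of the dots, 53 mm above the bench; it lies over the middle of a dot when the knob points at that dot. It turns with the knob.
- dot_green: Green plastic dot, 16 mm across, 3 mm high, fixed on the white top 42 mm from the knob's axis: the line to select. It, the yellow and the red dot stand in any order at the knob's detents 0.45, 0.90 and 1.35. Origin: centre of its underside.
- dot_yellow: Yellow dot like the green one: another line, not wanted.
- dot_red: Red dot like the green one: another line, not wanted.
- valve_wheel (a joint): Angle of the valve wheel in rad: 0 is fully closed, at a hard stop; it grows counter-clockwise seen from above as the valve opens (6.283 a turn; two turns open is 12.566). It starts between 1.6 and 6.2, and its open stop is at four turns. It stays where it is left; friction 0.08 N m, so about 2 N at the handle. The handle stands straight towards the console's -x (over a small red mark on the white top, 60 mm from the axis) at 0 and at every full turn.
- valve_center (a point): Fixed point on the valve wheel's vertical axis at the height of its rim, 86 mm above the bench. The red wheel has a rim of 45 mm radius (bar 11 mm thick) and three spokes; rim top 92 mm and hub top 93 mm above the bench.
- crank_handle: Black upright cylinder on the rim of the valve wheel, 18 mm across and 48 mm tall, its axis 45 mm from the wheel's axis; from 93 to 141 mm above the bench. It spins freely on its own pin, so a gripper can hold it from above and carry it round in a circle without turning. Origin: centre of its lower end.
- handle_grip (a point): Point on the crank handle's axis 32 mm above its lower end (125 mm above the bench), where to grip it.
- bottle_amber: Loose amber bottle with a black cap, 58 mm across, 115 mm high, standing left of the work; not to be disturbed. Origin: centre of its underside.
- timer: Loose white bench timer, 47 x 68 x 66 mm high, right of the work; not to be disturbed. Origin: centre of its underside.
- tube_rack_50: Loose blue rack with three large capped tubes, 46 x 124 x 111 mm high, behind the work; not to be disturbed. Origin: centre of its underside.
- pipette_200: Loose pipette lying flat, 255 x 50 x 25 mm, front right on the bench; not to be disturbed. Origin: centre of its underside.

How it is judged (in metres and radians):
On the way, in this order (a step that is already met when the one before it is completed fails the run):
1. the selector points at the green dot (pointer within 6 mm of its centre) while the valve is still open (horizontal distance between selector_pointer and dot_green below 0.006 m and value of joint valve_wheel above 1 rad), for 0.2 s.
2. the valve is closed to its stop (within 0.08 rad) (horizontal distance between selector_pointer and dot_green below 0.006 m and value of joint valve_wheel below 0.08 rad), for 0.1 s.
At the end, for the whole second after the job is handed in: The selector still points at the green dot (pointer within 6 mm of its centre), the valve stands two full turns open from its stop (within 0.25 rad, about 14 degrees), and the gripper still holds the crank handle: more than 4 N between fingers and handle, grasp point within 35 mm of the grip point (horizontal distance between selector_pointer and dot_green below 0.006 m and value of joint valve_wheel between 12.316 and 12.816 rad and contact force between crank_handle and the fingers above 4 N and distance between the grasp point and handle_grip below 0.035 m); the arm keeps its last pose, push and grip.
It fails at once if the valve is opened past two turns by more than 0.4 rad (value of joint valve_wheel above 12.966 rad).
It fails at once if the amber glass bottle is moved by more than 30 mm (distance of bottle_amber from where it was at the start of the episode above 0.03 m).
It fails at once if the bench timer is moved by more than 30 mm (distance of timer from where it was at the start of the episode above 0.03 m).
It fails at once if the tube rack is moved by more than 30 mm (distance of tube_rack_50 from where it was at the start of the episode above 0.03 m).
It fails at once if the pipette is moved by more than 30 mm (distance of pipette_200 from where it was at the start of the episode above 0.03 m).
It also fails if it takes over 72 s, if anything falls off the work surface, if the arm or the gripper's body presses on something with over 40 N, if the wrist force passes 120 N, or if a joint passes its speed limit or range.

### The arm

A 6-joint arm with a two-finger parallel gripper is mounted at the origin on a cart in front of the work surface, level with it; the furniture and walls round the work are solid. World frame = base frame: x ahead of the robot, y to its left, z up, the work surface at z = 0. Lengths are in mm, angles in rad, forces in N, time in s.
With the tool pointing down it reaches from about 350 to 775 mm from the base axis. Payload 7.3 kg.
Tool frame: the origin (TCP) lies at the very end of the fingers, on their centre line; the grasp point (between the pads) lies 19 mm behind it; z points along the fingers, y is the line along which they close (so a half turn about z gives the same grasp; the last joint's range is limited). The gripper opens to 92 mm and grips with 3 to 60 N. Pads are 19 mm wide; open, the fingers measure 130 mm over their backs; the gripper's body (75 mm by 190 mm) begins 47 mm behind the grasp point.
Start: joints at [-1.319, 0.342, 1.524, -0, 1.275, -0.146], TCP at [203.404, -484.016, 226.741] pointing down, gripper open.
Joint ranges: [-2.53, 2.53], [-0.77, 2.02], [0.04, 2.7], [-1, 4.14], [0.28, 2.66], [-3.11, 3.11]. Speed limits (rad/s): [2.57, 2.57, 3.14, 3.14, 3.14, 3.14].

### API

Orientations are given as [roll, pitch, yaw] about the fixed x, y, z axes, in that order (R = Rz(yaw) Ry(pitch) Rx(roll)).
In Python, from plant import * gives the robot as it stands.
- The arm moves only by the tool arm_command, never from a script. Its arguments are lists of equal length, an entry for each row: "gripper": the finger opening in mm, from 0 to 91.8; "dp": the shift along the tool's x, y, z in units of 25 mm (1.0 is 25 mm), a list of three; "twist": the turn about the tool's z in units of 5 degrees (1.0 is 5 degrees). A call has exactly 5 rows; each row shifts and turns the commanded pose from where the row before left it, along the tool's axes as they then stand; what a row does not reach is not made up. A row lasts 1/8 s, in which the tool goes at most 62.5 mm and 10.7 degrees, less where a joint would pass 70% of its speed; a pose out of reach is approached as far as the arm can. A call is refused whole if a number of a shift passes 1 or a number of a turn 1, either way. A call with a gripper value outside its range is refused whole. The fingers move at their own pace and stop on an object; the grip force is fixed at half the most. Time passes only in rows, so rows that do not move let the fingers close, or fill a call up. It gives the time, the measured TCP pose, the force, the opening and the grip force at its end, in the units of the state.
- get_obs(): the state, without advancing time (a new reading comes with each control period).
- capture(name): name is "scene" or "top" or "wrist"; returns the picture (384x512x3 uint8, red, green, blue); there is no depth.
- get_calibration(name): a dict with "mtx" (3x3 intrinsics, pixels), "dist_coeffs" ([k1, k2, p1, p2, k3] as OpenCV has them; the pictures are not rectified), "position" and "attitude" of the camera in the world; the wrist camera has in their place "mount" (4x4, takes a point from camera to tool coordinates, whose origin is the TCP and whose axes are the flange's). Camera axes: x right, y down, z forward; pixel columns grow to the right and rows downward; lengths in mm; the calibration is good to about 2 mm. A picture is of the moment at which its call begins: read the wrist's pose just before it. get_calibration takes no time and is no camera call.
- close_job(): hands the job in; it is judged then, once.
The state is a dict: "time": time; "joint_positions": joint angles; "dq": joint speeds; "tau": joint torques, N m; "tool_pos": TCP position; "tcp_rot": TCP orientation; "contact_force": force on the tool from outside, world axes, zero at the start; "moment": the same for the moment, N m; "grip_width": finger opening in mm; "finger_force": force on a finger pad.
Only numpy, scipy, OpenCV 4.12 (cv2) and the standard library are available. Lean on these libraries where they do the work, as an engineer would, in place of code of your own. Each camera call takes 0.05 s, during which the arm holds its last target. There are 200 camera calls.

## Working session

There is one attempt and no reset: what is moved stays moved. The work goes in short steps, Python scripts to look and compute and a tool call to move; the robot and the scene stay as the last step left them, time stands still between calls to the robot, and variables do not carry over. Pictures are saved under pics/ and viewed, at most 10 in all, crops included, and the job is handed in when it is done.

Besides the shell and the picture viewer there is one more tool, called after ">>>" in YAML: its name, and indented under it one key for each argument. arm_command: Moves the arm, as the interface text tells. Its arguments: {"type":"object","properties":{"gripper":{"type":"array"},"dp":{"type":"array"},"twist":{"type":"array"}},"required":["gripper","dp","twist"]}

```bash
mkdir -p pics; ls; python3 - <<'E'
from plant import *
import cv2
o=get_obs();print({k:o[k] for k in('time','tool_pos','tcp_rot','grip_width')})
a=capture("scene");b=capture("top")
cv2.imwrite('pics/s.png',a[:,:,::-1]);cv2.imwrite('pics/t.png',b[:,:,::-1])
for n in("top","scene","wrist"):print(n,get_calibration(n))
E
```

```text
pics
{'time': 0.0, 'tool_pos': array([ 203.29689746, -483.60122133,  226.05069985]), 'tcp_rot': array([-3.14008391e+00, -2.43454906e-04,  3.97754666e-01]), 'grip_width': 91.64821716355014}
top {'mtx': array([[405.59242643,   0.        , 261.57771992],
       [  0.        , 405.59242643, 182.28980222],
       [  0.        ,   0.        ,   1.        ]]), 'dist_coeffs': array([-0.11857567,  0.        ,  0.        ,  0.        ,  0.        ]), 'position': array([ 296.80670251,  -36.50577806, 1540.98016463]), 'attitude': array([-2.93006523,  0.00316154, -1.55197167])}
scene {'mtx': array([[480.30744003,   0.        , 253.08907747],
       [  0.        , 480.30744003, 193.68599896],
       [  0.        ,   0.        ,   1.        ]]), 'dist_coeffs': array([-0.14484718,  0.        ,  0.        ,  0.        ,  0.        ]), 'position': array([   86.74308293, -1011.97596862,  1477.79964673]), 'attitude': array([-2.47061564, -0.01467689, -0.45242975])}
wrist {'mtx': array([[272.23594069,   0.        , 260.86196167],
       [  0.        , 272.23594069, 191.43362271],
       [  0.        ,   0.        ,   1.        ]]), 'dist_coeffs': array([-0.00629119,  0.        ,  0.        ,  0.        ,  0.        ]), 'mount': array([[-1.17978230e-03, -9.64798704e-01, -2.62986824e-01,
         7.07228306e+01],
       [ 9.99999291e-01, -1.09628173e-03, -4.64244826e-04,
        -7.21184358e-01],
       [ 1.59595158e-04, -2.62987185e-01,  9.64799313e-01,
        -1.58545865e+02],
       [ 0.00000000e+00,  0.00000000e+00,  0.00000000e+00,
         1.00000000e+00]])}
```

View pics/t.png

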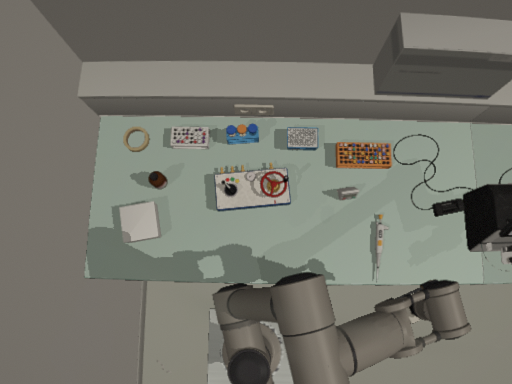

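View pics/s.png

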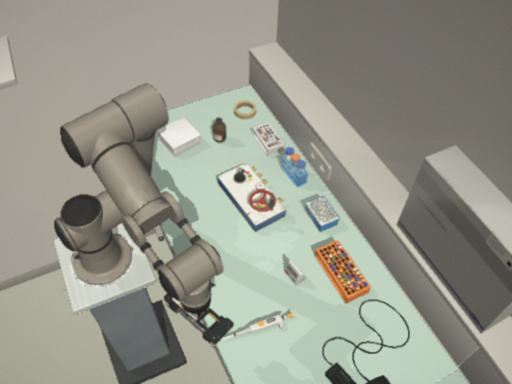

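The top view shows the manifold around (252,189), the knob at about (230,189) and the wheel at about (273,184). Next I'll localise them and enlarge that area.

```bash
cat > h.py <<'E'
from plant import *
import cv2, numpy as np
from scipy.spatial.transform import Rotation as R
def cam(name,obs=None):
    c=get_calibration(name)
    if name!="wrist":
        return c,R.from_euler('xyz',c['attitude']).as_matrix(),np.array(c['position'])
    M=R.from_euler('xyz',obs['tcp_rot']).as_matrix();m=c['mount']
    return c,M@m[:3,:3],M@m[:3,3]+obs['tool_pos']
def ray(cm,px,z):
    c,Rm,p=cm
    u=cv2.undistortPoints(np.array(px,float).reshape(-1,1,2),c['mtx'],c['dist_coeffs']).reshape(-1,2)
    d=np.c_[u,np.ones(len(u))]@Rm.T
    return p+d*((z-p[2])/d[:,2])[:,None]
def blobs(im,lo,hi,amin=5):
    m=cv2.inRange(cv2.cvtColor(im,cv2.COLOR_RGB2HSV),lo,hi)
    n,_,st,ce=cv2.connectedComponentsWithStats(m)
    return m,[(ce[i].round(1),st[i]) for i in range(1,n) if st[i][4]>=amin]
E
python3 - <<'E'
from h import *
im=cv2.imread('pics/t.png')[:,:,::-1]
cm=cam("top")
cr=im[155:220,200:305];cv2.imwrite('pics/t2.png',cv2.resize(cr,None,fx=7,fy=7,interpolation=cv2.INTER_CUBIC)[:,:,::-1])
for n,p,z in(("corner-ish centre",(252,189),50),("knob",(230,189),91),("wheel",(273,184),86)):print(n,ray(cm,[p],z))
E
```

```text
corner-ish centre [[590.47114889   9.63400276  50.        ]]
knob [[580.91864788  88.61906353  91.        ]]
wheel [[603.45718696 -68.01103991  86.        ]]
```

View pics/t2.png

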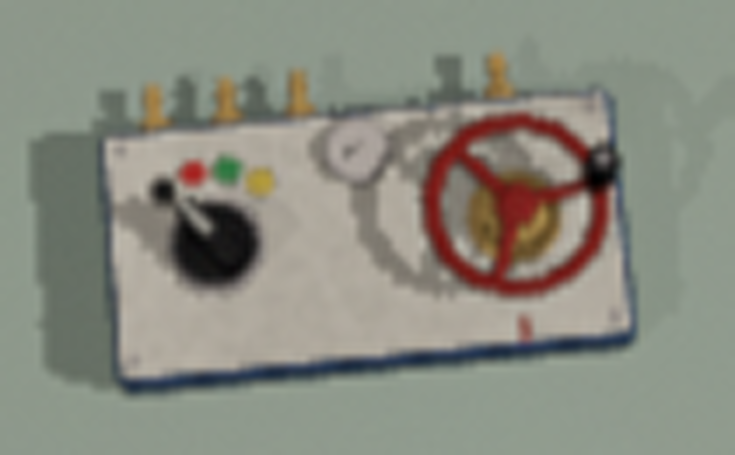

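The dots run red, green, yellow clockwise, so green is detent 0.90. The handle is at the upper right (crop 601,165), which means about 2 rad open. The corners give the console pose.

```bash
python3 - <<'E'
from h import *
cm=cam("top")
f=lambda p,z: ray(cm,[((p[0]+.5)/7-.5+200,(p[1]+.5)/7-.5+155)],z)[0,:2]
cs=[f(p,50) for p in((106,138),(606,95),(633,336),(122,382))]
print(np.round(cs,1)); c=np.mean(cs,0);print('c',c)
v=cs[0]-cs[1]+cs[3]-cs[2];yaw=np.arctan2(-v[0],v[1]);print('yaw',yaw)
ey=np.array([-np.sin(yaw),np.cos(yaw)]);print('knob',c+80*ey,'wheel',c-80*ey,'rim',f((516,205),88),'knobdisc',f((215,243),56))
h=f((601,163),137);print('handle',h,'green',f((227,170),53))
E
```

```text
[[ 644.6  152.1]
 [ 673.4 -117.8]
 [ 541.6 -133. ]
 [ 511.8  137.9]]
c [592.82171728   9.80126128]
yaw 0.10778268132781899
knob [584.21578805  89.33702671] wheel [601.4276465  -69.73450415] rim [603.58904311 -69.00676676] knobdisc [586.70934662  90.53277854]
handle [ 615.78803159 -110.73833706] green [627.37970327  85.72781568]
```

>>> arm_command:
  gripper: [60,60,60,60,60]
  dp:
    - [1,-0.66,0]
    - [1,-0.66,0]
    - [1,-0.66,0]
    - [1,-0.66,0]
    - [1,-0.66,0]
  twist: [0,0,0,0,0]

```text
time: 0.72
tool_pos: [287.0, -358.5, 226.4]
tcp_rot: [-3.141, 0.0, 0.398]
contact_force: [0.9, 0.1, 0.2]
grip_width: 59.8
finger_force: 0.0
```

>>> arm_command:
  gripper: [60,60,60,60,60]
  dp:
    - [1,-0.66,0]
    - [1,-0.66,0]
    - [1,-0.66,0]
    - [1,-0.66,0]
    - [1,-0.66,0]
  twist: [0,0,0,0,0]

```text
time: 1.35
tool_pos: [370.3, -234.0, 226.5]
tcp_rot: [-3.141, 0.0, 0.398]
contact_force: [0.6, 0.2, 0.4]
grip_width: 59.9
finger_force: 0.0
```

>>> arm_command:
  gripper: [60,60,60,60,60]
  dp:
    - [1,-0.66,0]
    - [1,-0.66,0]
    - [1,-0.66,0]
    - [1,-0.66,0]
    - [1,-0.66,0]
  twist: [0,0,0,0,0]

```text
time: 1.98
tool_pos: [453.5, -109.6, 226.4]
tcp_rot: [-3.141, 0.001, 0.398]
contact_force: [0.0, 0.3, 0.3]
grip_width: 59.9
finger_force: 0.0
```

>>> arm_command:
  gripper: [60,60,60,60,60]
  dp:
    - [1,-0.66,0]
    - [1,-0.66,0]
    - [1,-0.66,0]
    - [1,-0.66,0]
    - [1,-0.66,0]
  twist: [0,0,0,0,0]

```text
time: 2.6
tool_pos: [536.8, 14.8, 226.3]
tcp_rot: [-3.141, 0.001, 0.398]
contact_force: [-0.1, 0.5, -0.6]
grip_width: 60.1
finger_force: 0.0
```

>>> arm_command:
  gripper: [50,50,50,50,50]
  dp:
    - [1,-0.66,0]
    - [1,-0.66,0]
    - [0.9,-0.66,0]
    - [0,0,0]
    - [0,0,0]
  twist: [-0.8,-0.8,-0.9,-0.9,-1]

```text
time: 3.22
tool_pos: [578.7, 91.0, 226.0]
tcp_rot: [-3.141, 0.001, 0.785]
contact_force: [-0.1, -0.3, -0.2]
grip_width: 49.8
finger_force: 0.0
```

```bash
python3 - <<'E'
from h import *
o=get_obs();print(o['tool_pos'],o['tcp_rot'])
im=capture("wrist");cv2.imwrite('pics/w1.png',im[:,:,::-1])
E
```

```text
[578.70775652  91.00277211 225.97919658] [-3.14072917e+00  1.04393845e-03  7.85452883e-01]
```

View pics/w1.png

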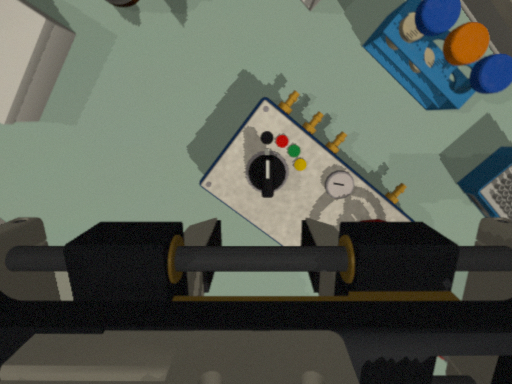

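The wrist view shows the knob disc centred near (267,173) with the bar upright on it. The dots are black (267,137), red (282,141), green (294,151) and yellow (300,164).

```bash
python3 - <<'E'
from h import *
o=get_obs();cm=cam("wrist",o);im=cv2.imread('pics/w1.png')[:,:,::-1]
D=[]
for n,lo,hi in(("g",(45,80,60),(85,255,255)),("r",(0,150,120),(8,255,255)),("y",(22,150,120),(32,255,255)),("k",(0,0,0),(180,255,60))):
    m,b=blobs(im[125:205,235:315],lo,hi)
    for c,s in b:
        p=c+[235,125];q=ray(cm,[p],53)[0,:2];print(n,p,s[4],q,'z75',ray(cm,[p],75)[0,:2]); 
        if s[4]<250:D.append(q)
D=np.array(D);
from scipy.optimize import least_squares
if len(D)>=4: print('axis',least_squares(lambda c:np.hypot(*(D-c).T)-42,[585,90]).x)
E
```

```text
g [293.5 150.5] 120 [628.59867396  86.12786199] z75 [628.59252689  89.8074799 ]
r [281.6 140.7] 120 [626.48180791 104.78455519] z75 [626.61613188 107.2261519 ]
y [299.7 164.3] 118 [622.45419925  68.40787919] z75 [622.85578735  73.26336006]
k [305.8 129.8] 16 [655.72862741  93.72468552] z75 [653.92219037  96.90019328]
k [266.4 137.5] 116 [616.19562598 120.36476811] z75 [617.0125206  121.77249276]
k [266.5 173.8] 1061 [585.18613651  88.72280688] z75 [588.06075941  92.23022939]
axis [593.84185658  89.69294809]
```

Three dots agree on an axis at (586.8, 91.0), with the console yaw confirmed.

>>> arm_command:
  gripper: [50,50,50,50,50]
  dp:
    - [0.23,0.23,0.8]
    - [0,0,1]
    - [0,0,1]
    - [0,0,1]
    - [0,0,1]
  twist: [0,0,0,0,0]

```text
time: 3.9
tool_pos: [586.7, 90.2, 104.2]
tcp_rot: [-3.14, 0.001, 0.78]
contact_force: [-0.2, 0.3, 0.5]
grip_width: 50.0
finger_force: 0.0
```

>>> arm_command:
  gripper: [50,50,50,0,0]
  dp:
    - [0,0,0.8]
    - [0,0,0.6]
    - [0,0,0.3]
    - [0,0,0]
    - [0,0,0]
  twist: [0,0,0,0,0]

```text
time: 4.53
tool_pos: [587.6, 90.5, 64.9]
tcp_rot: [3.141, -0.001, 0.782]
contact_force: [-0.5, 1.2, -0.8]
grip_width: 34.7
finger_force: 0.0
```

>>> arm_command:
  gripper: [0,0,0,0,0]
  dp:
    - [0,0,0]
    - [0,0,0]
    - [0,0,0]
    - [0,0,0]
    - [0,0,0]
  twist: [0,0,0,0,0]

```text
time: 5.15
tool_pos: [587.7, 90.2, 64.7]
tcp_rot: [3.14, -0.001, 0.782]
contact_force: [1.7, -2.6, 4.0]
grip_width: 13.8
finger_force: 30.0
```

>>> arm_command:
  gripper: [0,0,0,0,0]
  dp:
    - [0,0,0]
    - [0,0,0]
    - [0,0,0]
    - [0,0,0]
    - [0,0,0]
  twist: [1,1,1,1,1]

```text
time: 5.78
tool_pos: [587.8, 90.0, 64.7]
tcp_rot: [3.14, -0.001, 0.342]
contact_force: [1.2, -3.7, 3.3]
grip_width: 13.8
finger_force: 30.0
```

>>> arm_command:
  gripper: [0,0,0,0,0]
  dp:
    - [0,0,0]
    - [0,0,0]
    - [0,0,0]
    - [0,0,0]
    - [0,0,0]
  twist: [1,1,1,1,1]

```text
time: 6.4
tool_pos: [587.8, 89.7, 64.7]
tcp_rot: [3.141, -0.002, -0.094]
contact_force: [2.0, -4.7, 3.4]
grip_width: 13.8
finger_force: 30.0
```

>>> arm_command:
  gripper: [0,0,0,0,0]
  dp:
    - [0,0,0]
    - [0,0,0]
    - [0,0,0]
    - [0,0,0]
    - [0,0,0]
  twist: [0.3,0,0,0,0]

```text
time: 7.02
tool_pos: [587.8, 89.7, 64.7]
tcp_rot: [3.141, -0.002, -0.117]
contact_force: [1.2, -5.1, 3.4]
grip_width: 13.8
finger_force: 30.0
```

>>> arm_command:
  gripper: [50,50,50,50,50]
  dp:
    - [0,0,0]
    - [0,0,0]
    - [0,0,-0.4]
    - [0,0,-1]
    - [0,0,-1]
  twist: [0,0,0,0,0]

```text
time: 7.65
tool_pos: [586.9, 90.7, 125.3]
tcp_rot: [-3.141, 0.0, -0.117]
contact_force: [-0.4, 0.4, -0.5]
grip_width: 49.1
finger_force: 0.0
```

>>> arm_command:
  gripper: [50,50,50,50,50]
  dp:
    - [0,0,-1]
    - [0,0,-1]
    - [0,0,-1]
    - [0,0,-1]
    - [-1,0.5,-0.2]
  twist: [0,0,0,0,0]

```text
time: 8.28
tool_pos: [562.1, 81.4, 231.4]
tcp_rot: [-3.141, -0.004, -0.116]
contact_force: [-0.2, -0.1, -0.6]
grip_width: 49.9
finger_force: 0.0
```

>>> arm_command:
  gripper: [70,70,70,70,70]
  dp:
    - [-0.2,1,0]
    - [-0.2,1,0]
    - [-0.2,1,0]
    - [0,1,0]
    - [0,1,0]
  twist: [0,0,0,0,0]

```text
time: 8.9
tool_pos: [531.0, -41.9, 229.9]
tcp_rot: [-3.142, -0.001, -0.117]
contact_force: [0.6, -0.4, 0.2]
grip_width: 70.0
finger_force: 0.0
```

```bash
python3 - <<'E'
from h import *
o=get_obs();print(o['tool_pos'],o['tcp_rot'])
im=capture("wrist");cv2.imwrite('pics/w2.png',im[:,:,::-1])
np.save('o2.npy',np.r_[o['tool_pos'],o['tcp_rot']])
E
```

```text
[531.01548207 -41.93423042 229.93262329] [-3.14150564e+00 -6.28406047e-04 -1.16791727e-01]
```

View pics/w2.png

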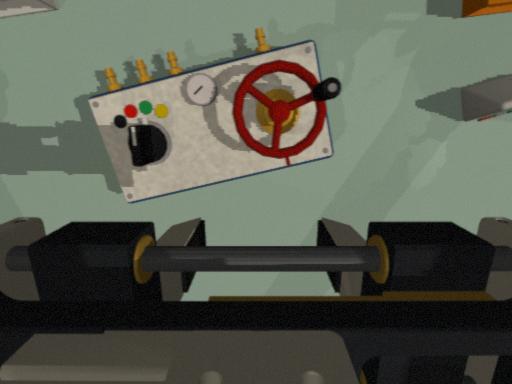

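The white pointer line at (134,126)-(135,140) runs straight up the image, and green (146,107) is straight up from the disc centre (147,145), so the selector is on green. The handle top is near (329,88), and I'll compute its position.

```bash
python3 - <<'E'
from h import *
v=np.load('o2.npy');cm=cam("wrist",dict(tool_pos=v[:3],tcp_rot=v[3:]))
for n,p,z in(("hub",(279,111),93),("handletop",(329,88),141),("mark",(288,160),51),("green",(146,107),53),("disc",(147,145),57)):
    print(n,ray(cm,[p],z)[0,:2].round(1))
c=np.array([604.1,-68.0]);h=ray(cm,[(329,88)],141)[0,:2]-c
print(np.hypot(*h),'valve',(np.arctan2(h[1],h[0])-0.108-np.pi)%(2*np.pi))
im=cv2.imread('pics/w2.png')
cv2.imwrite('pics/w2c.png',cv2.resize(im[30:180,80:360],None,fx=2.8,fy=2.8,interpolation=cv2.INTER_CUBIC))
E
```

```text
hub [605.1 -68.9]
handletop [ 618.2 -110.1]
mark [546. -77.]
green [628.7  83.7]
disc [585.2  90.9]
44.42083225134164 valve 1.7852129284536327
```

View pics/w2c.png

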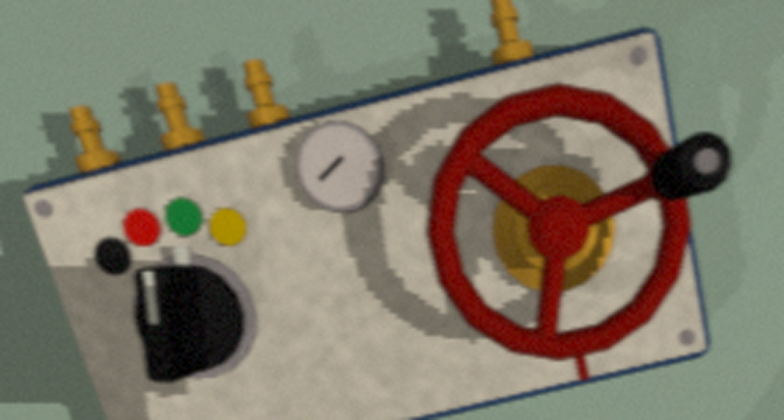

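The white nose at (180,255) sits right under the green dot, so the selector is set. Now to the handle at (618.7, -110.8).

>>> arm_command:
  gripper: [70,70,70,70,70]
  dp:
    - [1,0.6,0]
    - [1,0.6,0]
    - [1,0.6,0]
    - [0.81,0.53,0.5]
    - [0,0,0.7]
  twist: [0,0,0,0,0]

```text
time: 9.57
tool_pos: [620.3, -111.1, 199.2]
tcp_rot: [3.141, -0.002, -0.118]
contact_force: [-0.1, 1.3, 0.4]
grip_width: 69.7
finger_force: 0.0
```

>>> arm_command:
  gripper: [70,70,70,70,70]
  dp:
    - [0,0,1]
    - [0,0,1]
    - [0,0,0.9]
    - [0,0,0.7]
    - [0,0,0.2]
  twist: [0,0,0,0,0]

```text
time: 10.2
tool_pos: [618.7, -110.0, 103.3]
tcp_rot: [-3.141, 0.002, -0.117]
contact_force: [-0.1, 0.6, 0.7]
grip_width: 70.1
finger_force: 0.0
```

>>> arm_command:
  gripper: [0,0,0,0,0]
  dp:
    - [0,0,0]
    - [0,0,0]
    - [0,0,0]
    - [0,0,0]
    - [0,0,0]
  twist: [0,0,0,0,0]

```text
time: 10.82
tool_pos: [619.1, -110.4, 104.4]
tcp_rot: [3.141, -0.0, -0.117]
contact_force: [-0.2, -0.2, 0.2]
grip_width: 24.7
finger_force: 0.0
```

>>> arm_command:
  gripper: [0,0,0,0,0]
  dp:
    - [0,0,0]
    - [0,0,0]
    - [0,0,0]
    - [0,0,0]
    - [0,0,0]
  twist: [0,0,0,0,0]

```text
time: 11.45
tool_pos: [619.3, -111.3, 104.4]
tcp_rot: [3.14, -0.001, -0.117]
contact_force: [0.5, -6.0, -0.3]
grip_width: 17.6
finger_force: 30.0
```

```bash
cat >> h.py <<'E'
def plan(p0,a,c=(604.4,-68.2),yaw=-0.117,r=45):
    a=np.array(a);P=np.array(c)+r*np.c_[np.cos(a+np.pi+.108),np.sin(a+np.pi+.108)]
    d=np.diff(np.vstack([p0,P]),axis=0)
    T=np.c_[d@[np.cos(yaw),np.sin(yaw)],d@[np.sin(yaw),-np.cos(yaw)]]/25
    for i in range(0,len(a),5):print([[round(x,2) for x in t]+[0] for t in T[i:i+5].tolist()],'end',P[min(i+4,len(a)-1)].round(1),a[min(i+4,len(a)-1)].round(3))
E
python3 - <<'E'
from h import *
plan((618.9,-110.6),np.linspace(1.785,-0.06,11)[1:])
E
```

```text
[[-0.32, 0.13, 0], [-0.33, 0.05, 0], [-0.33, -0.01, 0], [-0.32, -0.07, 0], [-0.31, -0.13, 0]] end [ 579.  -105.3] 0.862
[[-0.28, -0.18, 0], [-0.24, -0.23, 0], [-0.19, -0.27, 0], [-0.14, -0.3, 0], [-0.08, -0.32, 0]] end [559.5 -70.4] -0.06
```

>>> arm_command:
  gripper: [0,0,0,0,0]
  dp:
    - [-0.32,0.13,0]
    - [-0.33,0.05,0]
    - [-0.33,-0.01,0]
    - [-0.32,-0.07,0]
    - [-0.31,-0.13,0]
  twist: [0,0,0,0,0]

```text
time: 12.08
tool_pos: [578.9, -106.2, 104.4]
tcp_rot: [3.14, -0.0, -0.117]
contact_force: [-0.1, -5.6, 0.7]
grip_width: 17.4
finger_force: 30.0
```

>>> arm_command:
  gripper: [0,0,0,0,0]
  dp:
    - [-0.28,-0.18,0]
    - [-0.24,-0.23,0]
    - [-0.19,-0.27,0]
    - [-0.14,-0.3,0]
    - [-0.08,-0.32,0]
  twist: [0,0,0,0,0]

```text
time: 12.7
tool_pos: [559.4, -73.2, 104.5]
tcp_rot: [3.135, -0.0, -0.116]
contact_force: [-3.1, -34.5, -3.8]
grip_width: 17.7
finger_force: 30.0
```

>>> arm_command:
  gripper: [0,0,0,0,0]
  dp:
    - [0,0,0]
    - [0,0,0]
    - [0,0,0]
    - [0,0,0]
    - [0,0,0]
  twist: [0,0,0,0,0]

```text
time: 13.32
tool_pos: [559.4, -73.7, 104.4]
tcp_rot: [3.136, 0.0, -0.117]
contact_force: [-3.4, -17.7, 0.6]
grip_width: 17.3
finger_force: 30.0
```

At the stop, with an 18-34 N reaction against about 2 N of friction. The position also matches the 0 mark. Now two turns counter-clockwise.

```bash
python3 - <<'E'
from h import *
plan((559.5,-70.4),np.linspace(0,4*np.pi,51)[1:])
E
```

```text
[[0.17, 0.53, 0], [0.26, 0.37, 0], [0.34, 0.3, 0], [0.4, 0.2, 0], [0.44, 0.1, 0]] end [ 595.2 -112.2] 1.257
[[0.45, -0.02, 0], [0.43, -0.13, 0], [0.39, -0.23, 0], [0.32, -0.32, 0], [0.23, -0.39, 0]] end [643.4 -90.6] 2.513
[[0.12, -0.43, 0], [0.01, -0.45, 0], [-0.1, -0.44, 0], [-0.21, -0.4, 0], [-0.3, -0.34, 0]] end [637.7 -38. ] 3.77
[[-0.37, -0.25, 0], [-0.43, -0.15, 0], [-0.45, -0.04, 0], [-0.45, 0.07, 0], [-0.41, 0.18, 0]] end [586.  -27.2] 5.027
[[-0.36, 0.28, 0], [-0.27, 0.36, 0], [-0.18, 0.41, 0], [-0.07, 0.45, 0], [0.04, 0.45, 0]] end [559.7 -73.1] 6.283
[[0.15, 0.42, 0], [0.26, 0.37, 0], [0.34, 0.3, 0], [0.4, 0.2, 0], [0.44, 0.1, 0]] end [ 595.2 -112.2] 7.54
[[0.45, -0.02, 0], [0.43, -0.13, 0], [0.39, -0.23, 0], [0.32, -0.32, 0], [0.23, -0.39, 0]] end [643.4 -90.6] 8.796
[[0.12, -0.43, 0], [0.01, -0.45, 0], [-0.1, -0.44, 0], [-0.21, -0.4, 0], [-0.3, -0.34, 0]] end [637.7 -38. ] 10.053
[[-0.37, -0.25, 0], [-0.43, -0.15, 0], [-0.45, -0.04, 0], [-0.45, 0.07, 0], [-0.41, 0.18, 0]] end [586.  -27.2] 11.31
[[-0.36, 0.28, 0], [-0.27, 0.36, 0], [-0.18, 0.41, 0], [-0.07, 0.45, 0], [0.04, 0.45, 0]] end [559.7 -73.1] 12.566
```

>>> arm_command:
  gripper: [0,0,0,0,0]
  dp:
    - [0.17,0.53,0]
    - [0.26,0.37,0]
    - [0.34,0.3,0]
    - [0.4,0.2,0]
    - [0.44,0.1,0]
  twist: [0,0,0,0,0]

```text
time: 13.95
tool_pos: [594.7, -113.0, 104.3]
tcp_rot: [3.14, 0.002, -0.117]
contact_force: [-4.3, -3.2, 3.6]
grip_width: 17.5
finger_force: 30.0
```

>>> arm_command:
  gripper: [0,0,0,0,0]
  dp:
    - [0.45,-0.02,0]
    - [0.43,-0.13,0]
    - [0.39,-0.23,0]
    - [0.32,-0.32,0]
    - [0.23,-0.39,0]
  twist: [0,0,0,0,0]

```text
time: 14.58
tool_pos: [644.2, -89.5, 104.3]
tcp_rot: [-3.141, 0.0, -0.117]
contact_force: [-4.0, -1.4, 5.1]
grip_width: 17.5
finger_force: 30.0
```

Tracking well; continuing.

>>> arm_command:
  gripper: [0,0,0,0,0]
  dp:
    - [0.12,-0.43,0]
    - [0.01,-0.45,0]
    - [-0.1,-0.44,0]
    - [-0.21,-0.4,0]
    - [-0.3,-0.34,0]
  twist: [0,0,0,0,0]

```text
time: 15.2
tool_pos: [636.9, -37.9, 104.3]
tcp_rot: [3.139, 0.002, -0.117]
contact_force: [-6.1, -10.6, 4.8]
grip_width: 17.6
finger_force: 30.0
```

>>> arm_command:
  gripper: [0,0,0,0,0]
  dp:
    - [-0.37,-0.25,0]
    - [-0.43,-0.15,0]
    - [-0.45,-0.04,0]
    - [-0.45,0.07,0]
    - [-0.41,0.18,0]
  twist: [0,0,0,0,0]

```text
time: 15.82
tool_pos: [587.4, -27.0, 104.4]
tcp_rot: [3.141, -0.004, -0.117]
contact_force: [6.9, -7.9, -3.9]
grip_width: 17.4
finger_force: 30.0
```

>>> arm_command:
  gripper: [0,0,0,0,0]
  dp:
    - [-0.36,0.28,0]
    - [-0.27,0.36,0]
    - [-0.18,0.41,0]
    - [-0.07,0.45,0]
    - [0.04,0.45,0]
  twist: [0,0,0,0,0]

```text
time: 16.45
tool_pos: [559.1, -72.8, 104.3]
tcp_rot: [-3.141, 0.001, -0.117]
contact_force: [3.5, 3.5, 1.9]
grip_width: 17.4
finger_force: 30.0
```

One turn done at (559.1, -72.8). Starting the second.

>>> arm_command:
  gripper: [0,0,0,0,0]
  dp:
    - [0.15,0.42,0]
    - [0.26,0.37,0]
    - [0.34,0.3,0]
    - [0.4,0.2,0]
    - [0.44,0.1,0]
  twist: [0,0,0,0,0]

```text
time: 17.08
tool_pos: [594.7, -113.1, 104.3]
tcp_rot: [3.141, 0.002, -0.118]
contact_force: [-1.7, 2.6, 5.5]
grip_width: 17.1
finger_force: 30.0
```

>>> arm_command:
  gripper: [0,0,0,0,0]
  dp:
    - [0.45,-0.02,0]
    - [0.43,-0.13,0]
    - [0.39,-0.23,0]
    - [0.32,-0.32,0]
    - [0.23,-0.39,0]
  twist: [0,0,0,0,0]

```text
time: 17.7
tool_pos: [643.1, -91.7, 104.3]
tcp_rot: [3.14, 0.001, -0.118]
contact_force: [-5.2, -0.7, 6.6]
grip_width: 17.4
finger_force: 30.0
```

>>> arm_command:
  gripper: [0,0,0,0,0]
  dp:
    - [0.12,-0.43,0]
    - [0.01,-0.45,0]
    - [-0.1,-0.44,0]
    - [-0.21,-0.4,0]
    - [-0.3,-0.34,0]
  twist: [0,0,0,0,0]

```text
time: 18.32
tool_pos: [637.1, -38.2, 104.2]
tcp_rot: [3.14, 0.0, -0.117]
contact_force: [-3.9, -8.2, 6.3]
grip_width: 17.6
finger_force: 30.0
```

>>> arm_command:
  gripper: [0,0,0,0,0]
  dp:
    - [-0.37,-0.25,0]
    - [-0.43,-0.15,0]
    - [-0.45,-0.04,0]
    - [-0.45,0.07,0]
    - [-0.41,0.18,0]
  twist: [0,0,0,0,0]

```text
time: 18.95
tool_pos: [586.7, -27.4, 104.4]
tcp_rot: [3.14, -0.004, -0.117]
contact_force: [5.6, -6.2, -2.1]
grip_width: 17.4
finger_force: 30.0
```

>>> arm_command:
  gripper: [0,0,0,0,0]
  dp:
    - [-0.36,0.28,0]
    - [-0.27,0.36,0]
    - [-0.18,0.41,0]
    - [-0.07,0.45,0]
    - [0.04,0.45,0]
  twist: [0,0,0,0,0]

```text
time: 19.58
tool_pos: [559.1, -72.7, 104.3]
tcp_rot: [-3.141, -0.0, -0.117]
contact_force: [4.5, 3.1, 1.4]
grip_width: 17.1
finger_force: 30.0
```

>>> arm_command:
  gripper: [0,0,0,0,0]
  dp:
    - [0,0,0]
    - [0,0,0]
    - [0,0,0]
    - [0,0,0]
    - [0,0,0]
  twist: [0,0,0,0,0]

```text
time: 20.2
tool_pos: [559.1, -72.5, 104.3]
tcp_rot: [3.141, -0.0, -0.117]
contact_force: [1.7, -0.7, 3.5]
grip_width: 17.4
finger_force: 30.0
```

```bash
python3 - <<'E'
from h import *
im=capture("wrist");cv2.imwrite('pics/w3.png',im[:,:,::-1])
E
```

```text
(no output)
```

View pics/w3.png

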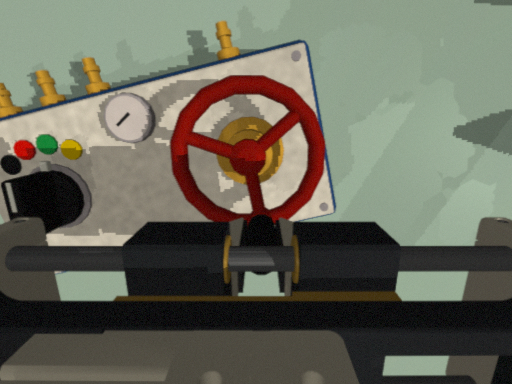

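The wheel's spoke points down the image to the gripped handle at (262,230), the closed-stop position plus two turns. The selector nose at (44,168) still faces the green dot at (47,144). Handing in.

```bash
python3 -c "
from plant import *
print(close_job())"
```

```text
the job is handed in; nothing more can be done
None
```

I handed the job in with the selector at the green dot and the valve closed to its stop, then backed off two full turns. The gripper still holds the handle at 30 N; no verdict came back.

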